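Click the cut counter round to zero

ROBOT

A 6-joint arm with a two-finger parallel gripper is mounted at the origin on a cart in front of the work surface, level with it; the furniture and walls round the work are solid. World frame = base frame: x ahead of the robot, y to its left, z up, the work surface at z = 0. Lengths are in m, angles in rad, forces in N, time in s.
With the tool pointing down it reaches from about 0.25 to 0.775 m from the base axis. Payload 4 kg.
Tool frame: the origin (TCP) lies at the centre of the arm's flange, where the gripper is bolted on; the fingertips stand 199 mm ahead of it and the grasp point (between the pads) lies 180 mm ahead of it (robot.tcp_to_tips is the z of the fingertips in the tool frame, in m); z points along the fingers, y is the line along which they close (so a half turn about z gives the same grasp; the last joint's range is limited). The gripper opens to 94 mm and grips with 3 to 60 N. Pads are 16 mm wide; open, the fingers measure 119 mm over their backs; the gripper's body (75 mm by 177 mm) begins 78 mm behind the grasp point.
Start: joints at [1.097, 0.087, 1.371, -0, 1.684, -0.103], TCP at [0.199, 0.513, 0.405] pointing down, gripper open.
Joint ranges: [-3.1, 3.1], [-0.76, 2.03], [0.27, 2.55], [-1.08, 4.22], [0.17, 2.65], [-2.57, 2.57]. Speed limits (rad/s): [2.79, 2.79, 3.14, 3.14, 3.14, 3.14].

INTERFACE

Orientations are given as [roll, pitch, yaw] about the fixed x, y, z axes, in that order (R = Rz(yaw) Ry(pitch) Rx(roll)).
In Python, from bench import robot gives the robot as it stands.
- The arm moves only by the tool play_rows, never from a script. Its arguments are lists of equal length, an entry for each row: "translation": the shift along the tool's x, y, z scaled (see below), a list of three; "twist": the turn, a rotation vector about the tool's x, y, z scaled (see below), a list of three; "gripper": the opening, from -1 (shut) to 1 (fully open). A call has 1 to 8 rows; each row shifts and turns the commanded pose from where the row before left it, along the tool's axes as they then stand; what a row does not reach is not made up. The controller multiplies each number of a shift by 0.04 m and each number of a turn by 0.1 rad. A row lasts 1/10 s, in which the tool goes at most 50 mm and 8.59 degrees, less where a joint would pass 70% of its speed; a pose out of reach is approached as far as the arm can. A call with a number of a shift or a turn outside -1 to 1 is refused whole. A call with a gripper value outside its range is refused whole. The fingers move at their own pace and stop on an object; the grip force is fixed at half the most. Time passes only in rows, so rows that do not move let the fingers close. It gives the time, the measured TCP pose, the force, the opening and the grip force at its end, in the units of the state.
- robot.get_obs(): the state, without advancing time (a new reading comes with each control period).
- robot.snapshot(name): name is "side" or "top" or "wrist"; returns the picture (480x640x3 uint8, red, green, blue); there is no depth.
- robot.camera_model(name): a dict with "camera_matrix" (3x3 intrinsics, pixels), "k1" (the pictures are not rectified: a ray, as slopes to the right and down, at radius r is drawn at 1 + k1 r^2 times it, then the intrinsics apply), "rvec" (rotation vector, rad) and "tvec" (3), from world to camera coordinates, as OpenCV has them. Camera axes: x right, y down, z forward; pixel columns grow to the right and rows downward; lengths in m; the calibration is good to about 2 mm. A picture is of the moment at which its call begins: read the wrist's pose just before it. camera_model takes no time and is no camera call; for the wrist camera it gives the pose at the moment of the call.
- robot.close_job(): hands the job in; it is judged then, once.
Trained networks look in the newest picture that a camera, given by its name, has taken for a name from the list of things; names that differ only in an ending like _2 or _b are one class to them, and where a whole thing is asked for, a point or a joint stands for the part that bears it (a point fixed in the world has none). Each returns a list of dicts, best first, with "score" (0 to 1); they miss things now and then, are a little off and sometimes report something else, mostly with a low value. They report only what shows in the picture. A call takes as long as a camera call.
- robot.recognise(name, camera): "centre" ([x, y, z] in m, in world coordinates, good to about 4 mm: the middle of the surface that is visible of it).
- robot.spot_point(name, camera): "centre" ([x, y, z] in m, in world coordinates, good to about 4 mm: a listed point, or the origin of a listed thing).
The state is a dict: "time": time; "joint_positions": joint angles; "qvel": joint speeds; "joint_torque": joint torques, N m; "tool_pos": TCP position; "ee_rot": TCP orientation; "wrist_force": force on the tool from outside, world axes, zero at the start; "wrist_torque": the same for the moment, N m; "width": finger opening in m; "finger_force": force on a finger pad.
Only numpy, scipy, OpenCV 4.12 (cv2) and the standard library are available. Lean on these libraries where they do the work, as an engineer would, in place of code of your own. Each camera call takes 0.05 s, during which the arm holds its last target. There are 200 camera calls.

TASK

A new batch is starting: bring the green cut counter to zero. With a fingertip flick the top of its lobed thumbwheel forward, the way the white arrows point (away from the robot), one click at a time and letting it settle after each, until the red lobe stands uppermost; stop there, do not run past it. Do not lift, tip or shove the counter, and leave everything else lying where it is.

Things in the scene. Friction and masses are not known exactly. Their poses are not given: they have to be found in the camera images.
- tally: Cut counter: green frame standing loose on the desk, 1.7 kg. Base plate 190 (x) x 120 (y) x 14 mm; two upright cheeks, 64 mm wide in x, from y = 28 to 34 mm on either side, rounded tops at z = 110 with a white mark, carry a thumbwheel between them. Origin: centre of the underside, z up, x forward: away from the robot (within 30 degrees), as the white arrows on the base plate point.
- wheel (a joint): Turn of the thumbwheel, rad: 0 = red lobe uppermost, growing as the wheel's top moves forward. A spring click stop holds it at every multiple of 0.785 (a lobe uppermost). It takes about 4 N at a lobe to move it; past half a click it snaps on into the next by itself. It starts two, three or four clicks before zero (rarely poised half-way between two of these; a touch then lets it snap). It turns both ways.
- axle (a point): Centre of the thumbwheel, on its axle, 78 mm above the counter's underside; axes as the counter's, the axle along y. The wheel: black hub of radius 40 mm, 22 mm wide (y = -11 to 11), with eight lobes like thick teeth, 45 degrees apart, each 9 mm thick, 22 mm wide, round-ended, reaching to radius 66 mm. The gap between two lobes is 42 mm wide at the tips, 22 mm at the hub.
- red_lobe (a point): Middle of the outer end of the wheel's one red lobe (the other seven are grey), 66 mm from the axle; uppermost, it is 144 mm above the desk. Its z axis points outward along the lobe.
- pencil: flat red carpenter's pencil, 17x163x8 mm, lying loose near the counter; bystander. Origin at the centre of its underside.
- stick_1: pale wooden strip, 14x180x11 mm, lying loose near the counter; bystander. Origin at the centre of its underside.
- stick_2: pale wooden strip, 14x160x11 mm, lying loose near the counter; bystander. Origin at the centre of its underside.
- pincers: red-handled pincers, 61x201x16 mm, lying loose near the counter; bystander. Origin at the centre of its underside.
- folding_rule: yellow folded rule, 18x235x16 mm, lying loose near the counter; bystander. Origin at the centre of its underside.
- offcut_1: small brown board offcut, 60x120x18 mm, lying loose near the counter; bystander. Origin at the centre of its underside.

How it is judged:
By the outcome, as a careful person would: the job done as asked, in the order asked, and still so for the second after the job is handed in, with the robot touching nothing.
It also fails if it takes over 64 s, if anything falls off the work surface, if the arm or the gripper's body presses on something with over 40 N, if the wrist force passes 120 N, or if a joint passes its speed limit or range.

## Working session

There is one attempt and no reset: what is moved stays moved. The work goes in short steps, Python scripts to look and compute and a tool call to move; the robot and the scene stay as the last step left them, time stands still between calls to the robot, and variables do not carry over. Pictures are saved under pics/ and viewed, at most 10 in all, crops included, and the job is handed in when it is done.

Besides the shell and the picture viewer there is one more tool, called as name(argument=value, ...), one argument or row to a line, values as JSON. play_rows: Moves the arm, as the interface text tells. Its arguments: {"type":"object","properties":{"translation":{"type":"array","items":{"type":"array","items":{"type":"number","minimum":-1,"maximum":1}}},"twist":{"type":"array","items":{"type":"array","items":{"type":"number","minimum":-1,"maximum":1}}},"gripper":{"type":"array","items":{"type":"number"}}},"required":["translation","twist","gripper"]}

```bash
mkdir -p pics; ls; python3 - <<'E'
from bench import robot
import cv2,numpy as np
o=robot.get_obs();print(o['time'],o['tool_pos'],o['ee_rot'],o['width'])
for c in ['top','side']:
    im=robot.snapshot(c);cv2.imwrite(f'pics/{c}0.png',im[:,:,::-1])
    for n in ['axle','red_lobe','tally']:
        print(c,n,[(d['score'],np.round(d['centre'],3)) for d in robot.spot_point(n,c)][:3])
    m=robot.camera_model(c);R=cv2.Rodrigues(np.array(m['rvec']))[0];print(c,-R.T@np.array(m['tvec']).ravel(),R[2])
E
```

```text
pics
0.0 [0.19925314 0.5125149  0.40352998] [-3.13943988e+00 -1.83835887e-04  2.77080013e+00] 0.09402657961180329
top axle [(0.77, array([0.544, 0.088, 0.078])), (0.33, array([ 0.55 , -0.027, -0.001]))]
top red_lobe [(0.95, array([0.484, 0.064, 0.081])), (0.47, array([0.541, 0.09 , 0.001]))]
top tally [(0.84, array([0.539, 0.089, 0.001]))]
top [0.50674992 0.07932814 1.7225891 ] [ 0.04608218 -0.01235175 -0.99886129]
side axle [(0.79, array([0.542, 0.085, 0.079]))]
side red_lobe [(0.7, array([0.48 , 0.073, 0.08 ]))]
side tally [(0.88, array([ 0.544,  0.088, -0.001]))]
side [0.56448552 1.32878201 0.71339121] [ 0.0167666  -0.89368234 -0.44838685]
```

View pics/top0.png

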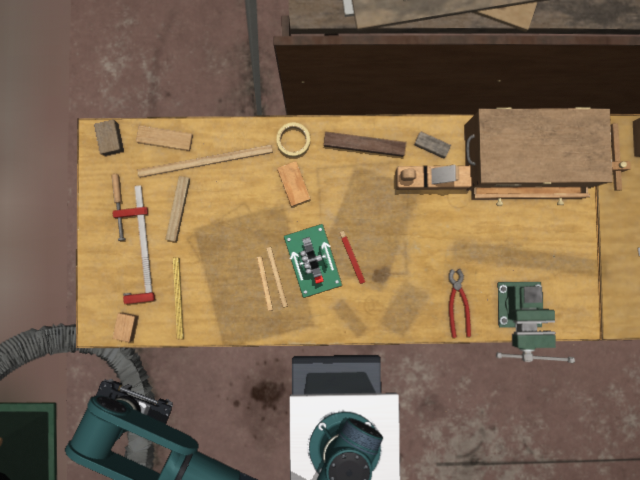

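View pics/side0.png

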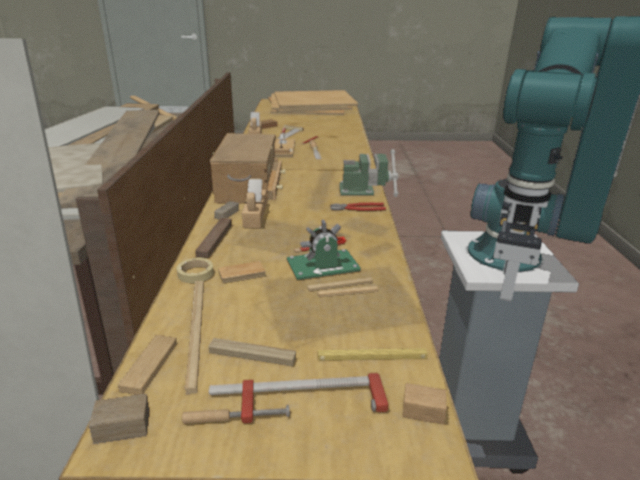

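The top view shows the counter at about (315,262) with the red lobe toward the robot at (318,280). The side view agrees. So the wheel looks to be at −90°, two clicks before zero. Next I'll fit the base plate for yaw and centre.

```bash
cat > h.py <<'E'
from bench import robot
import cv2,numpy as np
from scipy.spatial.transform import Rotation as Ro
def ray(c,px,z,m=None):
    m=m or robot.camera_model(c);K=np.array(m['camera_matrix']);R=cv2.Rodrigues(np.array(m['rvec']))[0];t=np.array(m['tvec']).ravel()
    p=cv2.undistortPoints(np.array(px,float).reshape(-1,1,2),K,np.array([m['k1'],0,0,0.]))[:,0]
    d=np.c_[p,np.ones(len(p))]@R; o=-R.T@t
    return o+d*((z-o[2])/d[:,2])[:,None]
def delta(pos,yaw):
    o=robot.get_obs();R0=Ro.from_euler('xyz',o['ee_rot']);R1=Ro.from_euler('xyz',[np.pi,0,yaw])
    print('t',o['time'],'shift/0.04',np.round(R0.inv().apply(np.array(pos)-o['tool_pos'])/.04,2),'turn/0.1',np.round((R0.inv()*R1).as_rotvec()/.1,2))
E
python3 - <<'E'
from h import *
im=cv2.imread('pics/top0.png');hsv=cv2.cvtColor(im,cv2.COLOR_BGR2HSV)
m=cv2.inRange(hsv,(65,90,40),(95,255,255));m[:215]=0;m[305:]=0;m[:,:270]=0;m[:,350:]=0
cn=max(cv2.findContours(m,0,2)[0],key=cv2.contourArea)
b=cv2.boxPoints(cv2.minAreaRect(cn));w=ray('top',b,.014);print(np.round(b),np.round(w,3),w.mean(0))
for i in range(4):
    d=w[(i+1)%4]-w[i];print(np.linalg.norm(d),np.degrees(np.arctan2(d[1],d[0])))
c=np.array([.543,.087]);y=np.radians(17)
delta([c[0]-.05*np.cos(y),c[1]-.05*np.sin(y),.40],y+np.pi)
E
```

```text
[[291. 259.]
 [329. 247.]
 [341. 285.]
 [303. 297.]] [[0.547 0.149 0.014]
 [0.58  0.038 0.014]
 [0.47  0.006 0.014]
 [0.437 0.116 0.014]] [0.50837987 0.07737354 0.014     ]
0.11577284743573844 -73.35447049284173
0.11462906681975209 -163.42574618939895
0.11548646364503776 106.55777004434995
0.11445217903880181 16.717577782368775
t 0.4 shift/0.04 [-10.88  -7.58   0.11] turn/0.1 [-0.   -0.   -6.68]
```

play_rows(
  translation=[
    [-0.7, -0.5, 0],
    [-0.7, -0.5, 0],
    [-0.7, -0.5, 0],
    [-0.7, -0.5, 0],
    [-0.7, -0.5, 0],
    [-0.7, -0.5, 0],
    [-0.7, -0.5, 0],
    [-0.7, -0.5, 0],
  ],
  twist=[
    [0, 0, 0],
    [0, 0, 0],
    [0, 0, 0],
    [0, 0, 0],
    [0, 0, 0],
    [0, 0, 0],
    [0, 0, 0],
    [0, 0, 0],
  ],
  gripper=[-1, -1, -1, -1, -1, -1, -1, -1],
)

```text
time: 1.2
tool_pos: [0.3506, 0.281, 0.4049]
ee_rot: [3.141, 0.0, 2.771]
wrist_force: [0.2, 0.6, -0.3]
width: 0.0331
finger_force: 0.0
```

play_rows(
  translation=[
    [-0.7, -0.5, 0],
    [-0.7, -0.5, 0],
    [-0.7, -0.5, 0],
    [-0.7, -0.5, 0],
    [-0.7, -0.5, 0],
    [-0.7, -0.5, 0],
    [-0.7, -0.5, 0],
    [0, 0, 0],
  ],
  twist=[
    [0, 0, 0],
    [0, 0, 0],
    [0, 0, 0],
    [0, 0, 0],
    [0, 0, 0],
    [0, 0, 0],
    [0, 0, 0],
    [0, 0, 0],
  ],
  gripper=[-1, -1, -1, -1, -1, -1, -1, -1],
)

```text
time: 2.0
tool_pos: [0.4836, 0.078, 0.4043]
ee_rot: [-3.14, 0.001, 2.766]
wrist_force: [0.3, 0.8, -1.7]
width: 0.0005
finger_force: 0.0
```

play_rows(
  translation=[
    [0, 0, 0],
    [0, 0, 0],
    [0, 0, 0],
    [0, 0, 0],
    [0, 0, 0],
    [0, 0, 0],
    [0, 0, 0],
    [0, 0, 0],
  ],
  twist=[
    [0, 0, -0.95],
    [0, 0, -0.95],
    [0, 0, -0.95],
    [0, 0, -0.95],
    [0, 0, -0.95],
    [0, 0, -0.95],
    [0, 0, -0.98],
    [0, 0, 0],
  ],
  gripper=[-1, -1, -1, -1, -1, -1, -1, -1],
)

```text
time: 2.8
tool_pos: [0.4816, 0.0815, 0.4048]
ee_rot: [3.141, 0.0, -2.844]
wrist_force: [-0.2, -0.9, -0.1]
width: 0.0006
finger_force: 0.0
```

```bash
python3 - <<'E'
from h import *
o=robot.get_obs();print(o['tool_pos'],o['ee_rot'],o['width'],o['wrist_force'])
m=robot.camera_model('wrist');im=robot.snapshot('wrist');cv2.imwrite('pics/w1.png',im[:,:,::-1])
for n in ['axle','red_lobe','tally']:
    print(n,[(d['score'],np.round(d['centre'],3)) for d in robot.spot_point(n,'wrist')][:3])
c=np.array([.543,.087]);y=np.radians(17)
delta([c[0]-.016*np.cos(y),c[1]-.016*np.sin(y),.36],y+np.pi)
E
```

```text
[0.48163034 0.08151487 0.40482847] [ 3.14112323e+00  2.52792970e-04 -2.84372015e+00] 0.0006145231322839367 [-0.22621729 -0.89868642 -0.06612958]
axle []
red_lobe [(0.69, array([0.479, 0.067, 0.079]))]
tally [(0.9, array([0.54 , 0.088, 0.001]))]
t 3.0 shift/0.04 [-1.1  -0.31  1.12] turn/0.1 [ 0.  0. -0.]
```

View pics/w1.png

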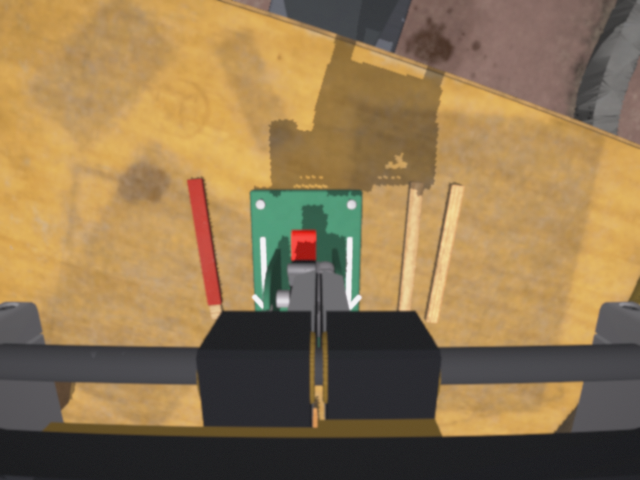

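The wrist view shows the counter square to the tool: base corners at about (255,190) and (360,190), red lobe at (304,245), pointing back toward the robot. The wheel is therefore 2 clicks before zero. Next I'll move above the gap behind the top lobe.

play_rows(
  translation=[
    [-0.5, -0.15, 0.3],
    [-0.53, -0.15, 0.4],
    [0, 0, 0.4],
    [0, 0, 0],
    [0, 0, 0],
  ],
  twist=[
    [0, 0, 0],
    [0, 0, 0],
    [0, 0, 0],
    [0, 0, 0],
    [0, 0, 0],
  ],
  gripper=[-1, -1, -1, -1, -1],
)

```text
time: 3.5
tool_pos: [0.5249, 0.0815, 0.3606]
ee_rot: [3.141, -0.001, -2.845]
wrist_force: [0.2, -0.6, -0.2]
width: 0.0005
finger_force: 0.0
```

```bash
python3 - <<'E'
from h import *
y=np.radians(17)
im=robot.snapshot('side');cv2.imwrite('pics/s1.png',cv2.resize(im[200:300,270:390,::-1],None,fx=6,fy=6)[:600])
for n in ['axle','red_lobe']:
    print(n,[(d['score'],np.round(d['centre'],3)) for d in robot.spot_point(n,'side')][:3])
c=np.array([.542,.0875])
delta([c[0]-.018*np.cos(y),c[1]-.018*np.sin(y),.327],y+np.pi)
E
```

```text
axle [(0.84, array([0.542, 0.086, 0.076]))]
red_lobe [(0.98, array([0.484, 0.073, 0.079]))]
t 3.65 shift/0.04 [-0.    0.02  0.88] turn/0.1 [-0.01  0.02  0.  ]
```

View pics/s1.png

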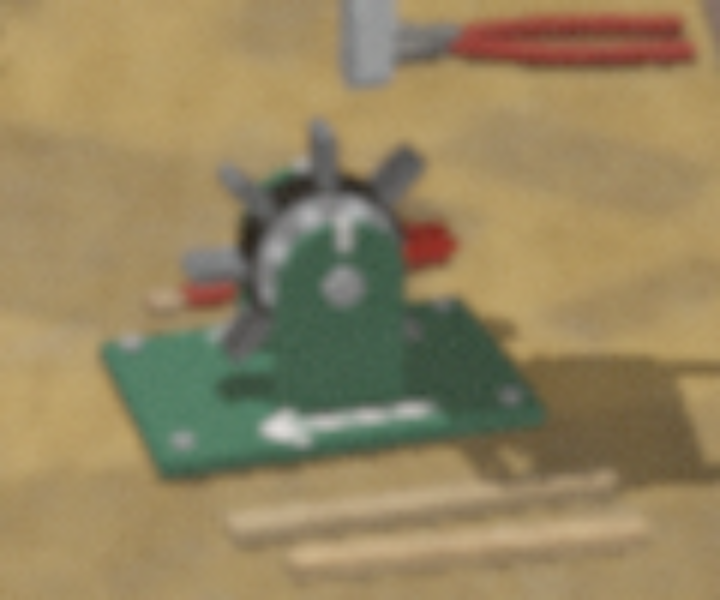

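The side view shows the wheel at rest with a lobe uppermost at crop (320,140) and the red lobe horizontal toward the robot at (430,243). The fingertip at (370,80) is just behind the top lobe. Now I'll descend into the gap and push.

play_rows(
  translation=[
    [0, 0, 0.3],
    [0, 0, 0.3],
    [0, 0, 0.25],
    [0, 0, 0],
    [-0.1, 0, 0],
    [0, 0, 0],
  ],
  twist=[
    [0, 0, 0],
    [0, 0, 0],
    [0, 0, 0],
    [0, 0, 0],
    [0, 0, 0],
    [0, 0, 0],
  ],
  gripper=[-1, -1, -1, -1, -1, -1],
)

```text
time: 4.25
tool_pos: [0.5293, 0.0827, 0.327]
ee_rot: [-3.141, 0.001, -2.844]
wrist_force: [0.5, -0.7, -0.1]
width: 0.0005
finger_force: 0.0
```

play_rows(
  translation=[
    [-0.08, 0, 0],
    [-0.08, 0, 0],
    [-0.08, 0, 0],
    [-0.08, 0, 0],
    [-0.08, 0, 0],
    [0, 0, 0],
  ],
  twist=[
    [0, 0, 0],
    [0, 0, 0],
    [0, 0, 0],
    [0, 0, 0],
    [0, 0, 0],
    [0, 0, 0],
  ],
  gripper=[-1, -1, -1, -1, -1, -1],
)

```text
time: 4.85
tool_pos: [0.5447, 0.0874, 0.3263]
ee_rot: [3.142, 0.001, -2.844]
wrist_force: [0.3, -1.3, -0.6]
width: 0.0005
finger_force: 0.4
```

play_rows(
  translation=[
    [-0.08, 0, 0],
    [-0.08, 0, 0],
    [0, 0, 0],
    [0, 0, 0],
  ],
  twist=[
    [0, 0, 0],
    [0, 0, 0],
    [0, 0, 0],
    [0, 0, 0],
  ],
  gripper=[-1, -1, -1, -1],
)

```text
time: 5.25
tool_pos: [0.5509, 0.0894, 0.3269]
ee_rot: [3.142, 0.003, -2.844]
wrist_force: [2.8, 0.6, -1.7]
width: 0.0006
finger_force: 1.3
```

```bash
python3 - <<'E'
from h import *
im=robot.snapshot('side');cv2.imwrite('pics/s2.png',cv2.resize(im[200:300,270:390,::-1],None,fx=6,fy=6)[:600])
print(robot.get_obs()['wrist_force'])
for n in ['axle','red_lobe']:
    print(n,[(d['score'],np.round(d['centre'],3)) for d in robot.spot_point(n,'side')][:3])
E
```

```text
[ 2.28547972  1.16890078 -1.71814521]
axle [(0.87, array([0.54 , 0.087, 0.078])), (0.43, array([ 0.549,  0.084, -0.001]))]
red_lobe [(0.84, array([0.498, 0.078, 0.118]))]
```

View pics/s2.png

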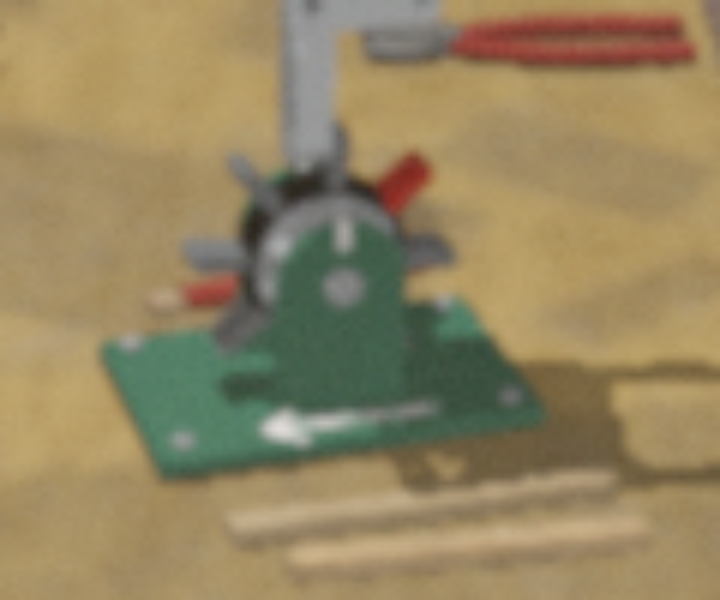

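The wheel has snapped one click: the red lobe is now at (410,180), about 45° back. The next lobe, at (340,155), leans on the back of the finger. The base has not moved. I'll ease forward 7 mm and lift out.

play_rows(
  translation=[
    [-0.09, 0, 0],
    [-0.09, 0, 0],
    [0, 0, 0],
    [0, 0, -0.4],
    [0, 0, -0.45],
    [0, 0, 0],
    [0, 0, 0],
  ],
  twist=[
    [0, 0, 0],
    [0, 0, 0],
    [0, 0, 0],
    [0, 0, 0],
    [0, 0, 0],
    [0, 0, 0],
    [0, 0, 0],
  ],
  gripper=[-1, -1, -1, -1, -1, -1, -1],
)

```text
time: 6.1
tool_pos: [0.5569, 0.0912, 0.3608]
ee_rot: [-3.141, -0.0, -2.844]
wrist_force: [0.1, -0.3, -0.2]
width: 0.0002
finger_force: 0.0
```

```bash
python3 - <<'E'
from h import *
y=np.radians(17)
for n in ['axle','red_lobe','tally']:
    print(n,[(d['score'],np.round(d['centre'],3)) for k in ('side','top') for _ in [robot.snapshot(k)] for d in robot.spot_point(n,k)][:4])
c=np.array([.542,.0875])
delta([c[0]-.018*np.cos(y),c[1]-.018*np.sin(y),.327],y+np.pi)
E
```

```text
axle [(0.79, array([0.541, 0.086, 0.076])), (0.8, array([0.545, 0.087, 0.082]))]
red_lobe [(0.63, array([0.499, 0.076, 0.128])), (0.29, array([0.442, 0.487, 0.002])), (0.57, array([0.503, 0.074, 0.125]))]
tally [(0.81, array([0.548, 0.087, 0.   ])), (0.71, array([0.541, 0.093, 0.003]))]
t 6.7 shift/0.04 [0.84 0.02 0.84] turn/0.1 [ 0. -0.  0.]
```

Red lobe is at −45° and the counter hasn't moved. Repeating the same flick.

play_rows(
  translation=[
    [0.42, 0, 0],
    [0.42, 0.02, 0],
    [0, 0, 0],
    [0, 0, 0.3],
    [0, 0, 0.3],
    [0, 0, 0.24],
    [0, 0, 0],
    [-0.1, 0, 0],
  ],
  twist=[
    [0, 0, 0],
    [0, 0, 0],
    [0, 0, 0],
    [0, 0, 0],
    [0, 0, 0],
    [0, 0, 0],
    [0, 0, 0],
    [0, 0, 0],
  ],
  gripper=[-1, -1, -1, -1, -1, -1, -1, -1],
)

```text
time: 7.5
tool_pos: [0.5286, 0.0834, 0.3262]
ee_rot: [3.141, -0.002, -2.844]
wrist_force: [1.1, -0.2, -0.1]
width: 0.0005
finger_force: 0.0
```

play_rows(
  translation=[
    [-0.08, 0, 0],
    [-0.08, 0, 0],
    [-0.08, 0, 0],
    [-0.08, 0, 0],
    [-0.08, 0, 0],
    [-0.08, 0, 0],
    [-0.08, 0, 0],
    [0, 0, 0],
  ],
  twist=[
    [0, 0, 0],
    [0, 0, 0],
    [0, 0, 0],
    [0, 0, 0],
    [0, 0, 0],
    [0, 0, 0],
    [0, 0, 0],
    [0, 0, 0],
  ],
  gripper=[-1, -1, -1, -1, -1, -1, -1, -1],
)

```text
time: 8.3
tool_pos: [0.5508, 0.0902, 0.3277]
ee_rot: [-3.141, 0.003, -2.844]
wrist_force: [-0.2, 0.4, 0.6]
width: 0.0006
finger_force: 0.0
```

play_rows(
  translation=[
    [-0.09, 0, 0],
    [-0.09, 0, 0],
    [0, 0, 0],
    [0, 0, 0],
  ],
  twist=[
    [0, 0, 0],
    [0, 0, 0],
    [0, 0, 0],
    [0, 0, 0],
  ],
  gripper=[-1, -1, -1, -1],
)

```text
time: 8.7
tool_pos: [0.5569, 0.092, 0.3271]
ee_rot: [3.141, -0.0, -2.844]
wrist_force: [0.6, -0.2, -0.0]
width: 0.0003
finger_force: 0.0
```

```bash
python3 - <<'E'
from h import *
im=robot.snapshot('side');cv2.imwrite('pics/s3.png',cv2.resize(im[200:300,270:390,::-1],None,fx=6,fy=6)[:600])
for n in ['axle','red_lobe']:
    print(n,[(d['score'],np.round(d['centre'],3)) for d in robot.spot_point(n,'side')][:3])
E
```

```text
axle [(0.84, array([0.544, 0.089, 0.08 ]))]
red_lobe [(0.77, array([0.546, 0.091, 0.141]))]
```

View pics/s3.png

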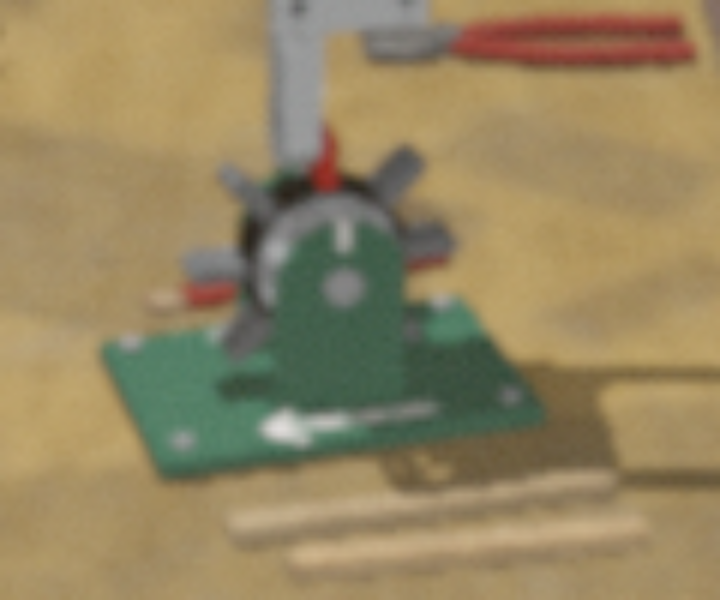

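The red lobe now stands uppermost at (328,160), with the finger just in front of it and no force on the wrist. Lifting clear.

play_rows(
  translation=[
    [-0.03, 0, -0.1],
    [0, 0, -0.4],
    [0, 0, -0.5],
    [0, 0, -0.8],
    [0, 0, -0.8],
    [0, 0, 0],
    [0, 0, 0],
    [0, 0, 0],
  ],
  twist=[
    [0, 0, 0],
    [0, 0, 0],
    [0, 0, 0],
    [0, 0, 0],
    [0, 0, 0],
    [0, 0, 0],
    [0, 0, 0],
    [0, 0, 0],
  ],
  gripper=[-1, -1, -1, -1, -1, -1, -1, -1],
)

```text
time: 9.65
tool_pos: [0.5578, 0.0923, 0.4294]
ee_rot: [3.141, -0.003, -2.844]
wrist_force: [-0.7, 0.0, 0.3]
width: 0.0005
finger_force: 0.0
```

```bash
python3 - <<'E'
from h import *
im=robot.snapshot('side');cv2.imwrite('pics/s4.png',cv2.resize(im[200:300,270:390,::-1],None,fx=6,fy=6)[:600])
for n in ['axle','red_lobe']:
    print(n,[(d['score'],np.round(d['centre'],3)) for d in robot.spot_point(n,'side')][:3])
E
```

```text
axle [(0.56, array([0.543, 0.086, 0.076]))]
red_lobe [(0.59, array([0.549, 0.092, 0.145]))]
```

View pics/s4.png

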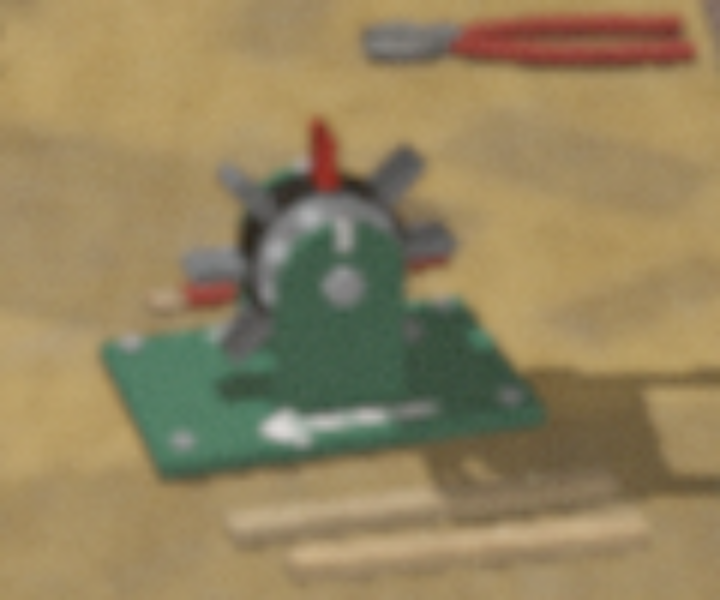

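The red lobe is uppermost at (322,155), in the same attitude as the settled top lobe at the start. The counter and its neighbours are where they were, and the robot is clear.

```bash
python3 -c "
from bench import robot
print(robot.close_job())"
```

```text
the job is handed in; nothing more can be done
None
```

The cut counter is at zero: two single-click flicks brought the red lobe uppermost, the counter and the things around it did not visibly move, and the job was handed in with the arm clear at about 10 s.

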